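Shut the cabinet hatch and latch its sprung hasp

TASK

Shut the hatch on top of the grey steel storage cabinet, then swing the sprung loop hasp over its catch post and press it down until the catch snaps over it and it stays down by itself. The catch sits a little higher or lower on each cabinet, so feel for it: press firmly but do not force the hasp against its seat, and leave the other things where they stand.

Things in the scene. Friction and masses are not known exactly. Their poses are not given: they have to be found in the camera images.
- cabinet: Low ventilated grey steel cabinet, fixed: 240 (x) by 320 (y) by 150 high. Origin at the centre of its underside, z up. Its top is a fixed deck on the -y half (y -160 to 0, top at z 150) and a hinged hatch on the +y half. Louvre slots in its sides.
- hatch (a joint): Hatch opening, rad: 0 shut (its top level with the deck at z 150 of the cabinet), 1.25 fully open. The hatch is a steel panel 236 (cabinet x) by 157 by 12 thick, hinged along the cabinet's +y edge; its free edge, by the middle of the cabinet, swings up and towards +y. A stiff hinge holds it at any angle; a push of a few N near the free edge moves it.
- hatch_hinge (a point): Middle of the hatch's hinge line, at the cabinet's (0, 160, 138) mm; the line runs along the cabinet's x. The hatch's top face is 12 mm above it when shut.
- hasp (a joint): Hasp angle to the hatch, rad: 0 when it lies level, pointing to the cabinet's -y over the deck; grows as it swings up and over towards +y. A weak spring holds it open at about 1.9 to 2.3 (leaning back over the hatch); let go anywhere it springs back to there, unless the catch holds it. Caught, it reads between -0.2 and 0.1.
- hasp_pivot (a point): Middle of the hasp's hinge, which is parallel to the cabinet's x. It is fixed on the hatch near its free edge; with the hatch shut it lies at the cabinet's (45, 10, 172) mm.
- hasp_tab (a point): Point on the hasp's pressing tab, 104 mm from the pivot, on the face that is uppermost when the hasp is closed. The hasp is a flat steel loop 40 wide, 5 thick and 118 long from the pivot: plate from 6 to 58 mm, a slot 24 wide from 58 to 88 mm that goes over the catch post, a round 8 mm end bar at 92 mm, then the tab, 32 wide, to 118 mm. The point's z points up when the hasp is closed.
- catch_foot (a point): Point on the deck, at the cabinet's (45, -82, 150) mm, where the end bar comes down on the catch's seat, a block 44 (x) by 16 mm. The height of the whole catch is adjustable and not told: the seat's top is 2 to 18 mm above this point. The bar must be pressed down to within about 1 mm of the seat to be caught.
- post_foot (a point): Point on the deck, at the cabinet's (45, -63, 150) mm, under the catch's post: 18 (x) by 17 mm, top 23 to 39 mm above this point (it shares the untold height of the seat). It passes through the hasp's slot. A sprung nose in it, over the seat, gives way to about 6 to 10 N on the tab and then snaps over the end bar.
- nose (a joint): How far the catch's sprung nose is pushed back into its post, m: 0 at rest, about 0.003 while the end bar is passing it.
- bowl_big: Bystander: stainless bowl, 150 across, 60 high, in the cedar tray. Origin under its centre.
- bowl_small: Bystander: stainless bowl, 120 across, 50 high, stacked in the big one. Origin under its centre.
- funnel: Bystander: black plastic funnel standing mouth down in the tray, 96 across, 105 high. Origin at the centre of its underside.
- scraper: Bystander: flat aluminium pan scraper, 195 long, lying in the tray. Origin under its middle.
- saucer: Bystander: white porcelain saucer, 140 across, 18 high, on the wall top. Origin under its centre.
- cup: Bystander: small terracotta cup, 60 across, 50 high, standing on the cabinet's deck about 125 mm in front (-x) of the catch. Origin under its centre.
- jar: Bystander: glass jar, 72 across, 110 high, on the wall top. Origin under its centre.

How it is judged:
By the outcome, as a careful person would: the job done as asked, in the order asked, and still so for the second after the job is handed in, with the robot touching nothing.
It also fails if it takes over 45 s, if anything falls off the work surface, if the arm or the gripper's body presses on something with over 40 N, if the wrist force passes 120 N, or if a joint passes its speed limit or range.

ROBOT

A 7-joint arm with a two-finger parallel gripper is mounted at the origin on the work surface. World frame = base frame: x ahead of the robot, y to its left, z up, the work surface at z = 0. Lengths are in m, angles in rad, forces in N, time in s.
With the tool pointing down it reaches from about 0.4 to 0.75 m from the base axis. Payload 19.5 kg.
Tool frame: the origin (TCP) lies midway between the tips of the shut fingers; the grasp point (between the pads) lies manip.pinch_z behind it (manip.pinch_z is the distance from the TCP to the grasp point, in m); x points along the fingers, y is the direction in which the jaws open and shut, and the axes are right-handed (so a half turn about x gives the same grasp; the last joint's range is limited). The gripper opens to 85 mm and grips with 20 to 120 N. Pads are 22 mm wide; open, the fingers measure 114 mm over their backs; the gripper's body (76 mm by 85 mm) begins 54 mm behind the grasp point. The pads swing forward as they close: fully open they stand 13 mm farther back than shut.
Start: joints at [1.263, 0.707, -0.028, 1.485, 0.022, 0.951, -0.075], TCP at [0.151, -0.555, 0.231] pointing down, gripper open.
Joint ranges: [-2.71, 2.71], [-0.32, 2.16], [-1.57, 1.52], [0, 2.45], [-1.46, 4.6], [0, 2.02], [-2.83, 2.83]. Speed limits (rad/s): [1.89, 1.89, 2.57, 2.57, 3.01, 3.01, 3.01].

INTERFACE

Orientations are given as a unit quaternion [x, y, z, w].
In Python, from cell import manip gives the robot as it stands. The module is installed in compiled form; this text tells all that it offers.
- The arm moves only by the tool arm_command, never from a script. Its argument "steps" is a list of rows, each a list of 3 entries, a list of its own where there are three numbers: the shift along the world's x, y, z in units of 25 mm (1.0 is 25 mm), then the turn, a rotation vector about the world's x, y, z in units of 5 degrees (1.0 is 5 degrees), then the opening, from 0 (shut) to 1 (fully open). In form: [[[x, y, z], [wx, wy, wz], fingers], ...]. A call has 1 to 5 rows; each row shifts and turns the commanded pose from where the row before left it; what a row does not reach is not made up. A row lasts 1/12 s, in which the tool goes at most 41.7 mm and 7.16 degrees, less where a joint would pass 70% of its speed; a pose out of reach is approached as far as the arm can. A call is refused whole if a number of a shift passes 1 or a number of a turn 1, either way. A call with a gripper value outside its range is refused whole. The fingers move at their own pace and stop on an object; "force" is the grip in N (left out, the last holds). Time passes only in rows, so rows that do not move let the fingers close. It gives the time, the measured TCP pose, the force and the opening at its end, in the units of the state.
- manip.get_state(): the state, without advancing time (a new reading comes with each control period).
- manip.grab_frame(name): name is "scene" or "side" or "wrist"; returns a dict with "frame" (400x640x3 uint8, red, green, blue), "camera_matrix" (3x3 intrinsics, pixels), "rvec" (rotation vector, rad) and "tvec" (3), from world to camera coordinates, as OpenCV has them. Camera axes: x right, y down, z forward; pixel columns grow to the right and rows downward; lengths in m; the calibration is good to about 2 mm. A picture is of the moment at which its call begins. There is no depth.
- manip.job_done(): hands the job in, once; it reports no verdict.
The state is a dict: "clock": time; "joint_pos": joint angles; "joint_vel": joint speeds; "effort": joint torques, N m; "tcp_pos": TCP position; "tcp_rot": TCP orientation; "wrist_force": force on the tool from outside, world axes, zero at the start; "ft_torque": the same for the moment, N m; "grip_width": opening from 0.0 (shut) to 1.0 (fully open).
Only numpy, scipy, OpenCV 4.12 (cv2) and the standard library are available. Lean on these libraries where they do the work, as an engineer would, in place of code of your own. Each camera call takes 0.05 s, during which the arm holds its last target. There are 200 camera calls.

## Working session

There is one attempt and no reset: what is moved stays moved. The work goes in short steps, Python scripts to look and compute and a tool call to move; the robot and the scene stay as the last step left them, time stands still between calls to the robot, and variables do not carry over. Pictures are saved under pics/ and viewed, about 8 in all and at most 12, crops included, and the job is handed in when it is done.

Besides the shell and the picture viewer there is one more tool, called after ">>>" as a command line: name --argument value ..., lists and objects as JSON in quotes. arm_command: Moves the arm, as the interface text tells. Its arguments: {"type":"object","properties":{"steps":{"type":"array","items":{"type":"array"}},"force":{"type":"number"}},"required":["steps"]}

```bash
mkdir -p pics
python3 - <<'E'
from cell import manip
import cv2
s=manip.get_state(); print(s['tcp_pos'],s['tcp_rot'],s['clock'],s['wrist_force'],manip.pinch_z)
for n in('scene','side'):
    f=manip.grab_frame(n); cv2.imwrite(f'pics/{n}0.png',f['frame'][:,:,::-1])
    R=cv2.Rodrigues(f['rvec'])[0]; print(n,f['camera_matrix'].tolist(),(-R.T@f['tvec'].reshape(3)).round(3),R[2].round(3))
E
```

```text
[ 0.15097299 -0.55454962  0.23084372] [-0.70081828 -0.0940698   0.70092642 -0.09331002] 0.0 [ 0.20347195  0.03586843 -0.35785353] 0.0187
scene [[378.0396873298297, 0.0, 313.62134657826147], [0.0, 378.0396873298297, 207.4084125766021], [0.0, 0.0, 1.0]] [0.879 0.696 0.946] [-0.336 -0.613 -0.715]
side [[391.7693991168896, 0.0, 318.36819525078954], [0.0, 391.7693991168896, 201.20711809704738], [0.0, 0.0, 1.0]] [ 0.244 -0.912  1.109] [ 0.178  0.667 -0.723]
```

View pics/scene0.png

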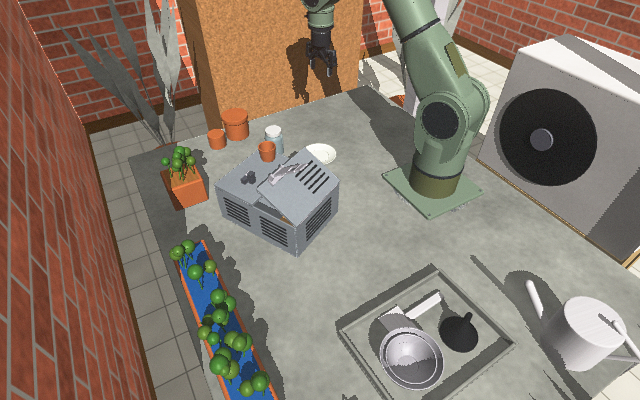

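View pics/side0.png

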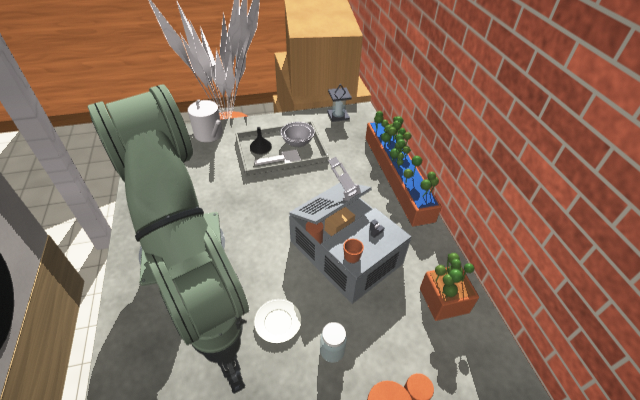

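The cabinet is around scene (278,195) and side (350,240). The hatch is partly open, the hasp leans back, and the cup is at side (353,250). Next I'll enlarge both views to pick out the corners.

Run:
```python
import cv2,numpy as np
a=cv2.imread('pics/scene0.png')[135:260,205:350]; b=cv2.imread('pics/side0.png')[150:305,280:420]
a=cv2.resize(a,None,fx=5,fy=5,interpolation=cv2.INTER_CUBIC)[:600,:720]; b=cv2.resize(b,None,fx=3.8,fy=3.8,interpolation=cv2.INTER_CUBIC)
cv2.imwrite('pics/sc.png',a);cv2.imwrite('pics/si.png',b);print(a.shape,b.shape)
```

```text
(600, 720, 3) (589, 532, 3)
```

View pics/sc.png

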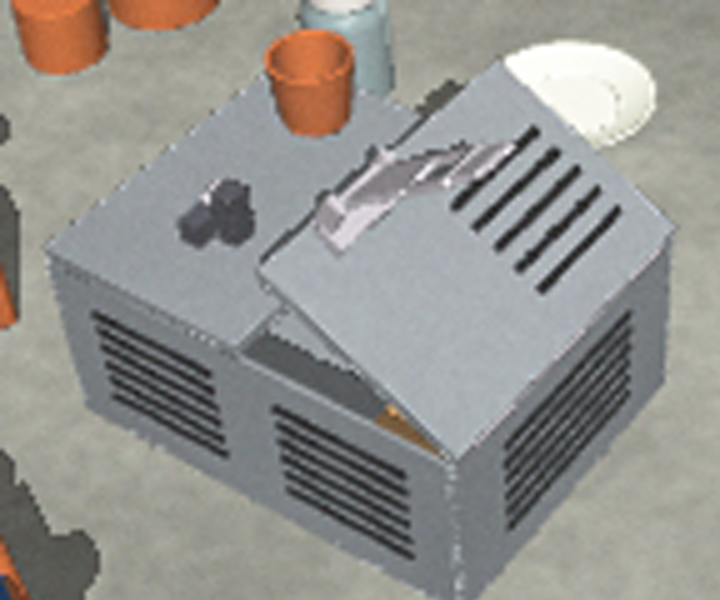

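View pics/si.png

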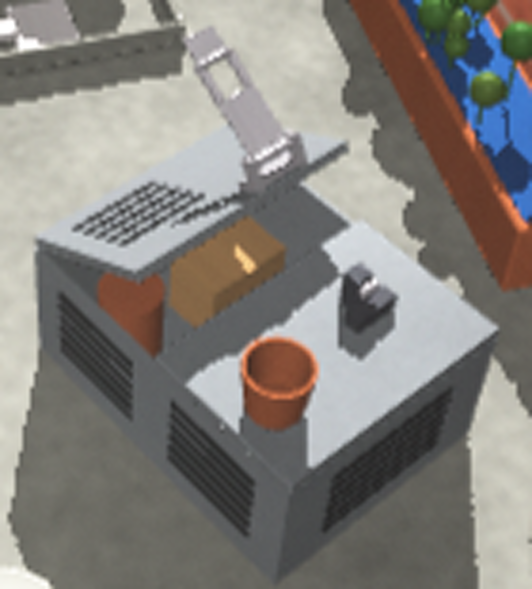

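```bash
cat > fit.py <<'E'
from cell import manip
import cv2,numpy as np
from scipy.optimize import least_squares
def cab2w(p,P): 
    c,s=np.cos(p[2]),np.sin(p[2]); P=np.atleast_2d(P)/1000.
    return np.c_[p[0]+c*P[:,0]-s*P[:,1],p[1]+s*P[:,0]+c*P[:,1],p[3]+P[:,2]]
def hatch(a,P):  # point given in the shut position -> cab mm
    P=np.array(P,float); dy,dz=P[1]-160,P[2]-138
    return [P[0],160+dy*np.cos(a)+dz*np.sin(a),138-dy*np.sin(a)+dz*np.cos(a)]
def hasp(a,h,r,off=2.5,x=45):
    return hatch(a,[x,10-r*np.cos(h)+off*np.sin(h),172+r*np.sin(h)+off*np.cos(h)])
if __name__=='__main__':
    fr={n:manip.grab_frame(n) for n in('scene','side')}
    tr={'scene':lambda u,v:(u/5+205,v/5+135),'side':lambda u,v:(u/3.8+280,v/3.8+150)}
    obs=[('scene','c',(120,-160,150),47,252),('scene','c',(120,0,150),235,350),('scene','c',(120,160,0),460,605),('scene','c',(120,-160,0),90,405),
     ('side','c',(-120,-160,150),290,485),('side','c',(120,-160,150),497,328),('side','c',(-120,-160,0),275,580),
     ('scene','h',(118,3,150),262,268),('scene','h',(-118,3,150),500,60),('side','h',(118,3,150),347,146),('side','h',(-118,3,138),135,278),
     ('side','s',118,207,32)]
    def res(p):
        o=[]
        for n,k,P,u,v in obs:
            P=P if k=='c' else hatch(p[4],P) if k=='h' else hasp(p[4],p[5],P)
            f=fr[n]; q=cv2.projectPoints(cab2w(p,P),f['rvec'],f['tvec'],f['camera_matrix'],None)[0].ravel()
            o+=list(q-tr[n](u,v))
        return np.array(o)
    best=min((least_squares(res,[.5,-.2,y,0,.4,2.],loss='soft_l1') for y in(-2,-1,0,1,2,3)),key=lambda r:r.cost)
    p=best.x; print(p.round(4),best.cost); print(res(p).reshape(-1,2).round(1).tolist())
    np.save('p.npy',p)
    for n,P in dict(catch=(45,-82,150),tabclosed=(45,-94,182),edge=hatch(p[4],(45,3,150)),edge0=hatch(p[4],(0,20,150)),piv=hasp(p[4],p[5],0,0),tip=hasp(p[4],p[5],118),hinge=(0,160,138)).items(): print(n,cab2w(p,P).round(4))
E
python3 fit.py
```

```text
[ 0.5492 -0.1461  0.4612 -0.0025  0.4941  1.8744] 7.996637469379894
[[-1.0, -1.1], [0.0, -0.9], [0.7, 2.3], [-0.8, 0.7], [-0.6, 0.0], [-0.1, -0.2], [-0.9, 1.2], [-0.8, 0.6], [-0.4, -0.1], [-0.9, -1.1], [0.4, 2.4], [-0.3, -0.8]]
catch [[ 0.6259 -0.1995  0.1475]]
tabclosed [[ 0.6313 -0.2102  0.1795]]
edge [[ 0.5772 -0.1015  0.2206]]
edge0 [[ 0.5303 -0.1081  0.2125]]
piv [[ 0.5699 -0.0866  0.2366]]
tip [[ 0.5315 -0.0094  0.3172]]
hinge [[ 0.478  -0.0028  0.1355]]
```

```bash
cat > go.py <<'E'
from cell import manip
import numpy as np,sys
from scipy.spatial.transform import Rotation as R
p=np.load('p.npy'); s=manip.get_state(); t=np.array(s['tcp_pos']); r=R.from_quat(s['tcp_rot']).as_matrix()
c,sn=np.cos(p[2]),np.sin(p[2]); A=np.array([[c,-sn],[sn,c]])
q=A.T@(t[:2]-p[:2])*1000
print('clk',s['clock'].__round__(2),'cab mm',q.round(1),(t[2]-p[3])*1000//.1/10,'F',np.round(s['wrist_force'],1),'x',r[:,0].round(3),'y',r[:,1].round(3),'grip',s['grip_width'])
for a in sys.argv[1:]:
    g=np.array(eval(a),float); w=np.r_[p[:2]+A@g[:2]/1000,p[3]+g[2]/1000]; print(a,'world',w.round(4),'shift units',((w-t)/.025).round(2)); t=w
E
python3 go.py '(-60,42,240)' '(-60,42,216)' '(-60,20,150)'
```

```text
clk 0.2 cab mm [-538.4 -188.7] 233.4 F [ 0.1 -0.8 -0.7] x [-0.     0.001 -1.   ] y [ 0.263 -0.965 -0.001] grip 0.998610003324656
(-60,42,240) world [ 0.4767 -0.1352  0.2375] shift units [13.03 16.78  0.26]
(-60,42,216) world [ 0.4767 -0.1352  0.2135] shift units [ 0.    0.   -0.96]
(-60,20,150) world [ 0.4865 -0.1549  0.1475] shift units [ 0.39 -0.79 -2.64]
```

>>> arm_command --steps '[[[0.5,0.6,0.5],[0,0,0.5],0],[[0.77,0.95,0.3],[0,0,0.5],0],[[0.77,0.98,0],[0,0,0.5],0],[[0.77,0.98,0],[0,0,0.5],0],[[0.77,0.98,0],[0,0,0.24],0]]'

```text
clock: 0.62
tcp_pos: [0.2411, -0.4413, 0.2513]
tcp_rot: [0.688, 0.162, -0.688, 0.162]
wrist_force: [0.9, 0.0, 0.0]
grip_width: 0.304
```

>>> arm_command --steps '[[[0.77,0.98,0],[0,0,0],0],[[0.77,0.98,0],[0,0,0],0],[[0.77,0.98,0],[0,0,0],0],[[0.77,0.98,0],[0,0,0],0],[[0.77,0.98,0],[0,0,0],0]]'

```text
clock: 1.03
tcp_pos: [0.3375, -0.3187, 0.2513]
tcp_rot: [0.688, 0.162, -0.688, 0.162]
wrist_force: [-0.2, 0.9, 0.4]
grip_width: -0.003
```

>>> arm_command --steps '[[[0.77,0.98,0],[0,0,0],0],[[0.77,0.98,0],[0,0,0],0],[[0.77,0.98,0],[0,0,0],0],[[0.77,0.98,0],[0,0,0],0],[[0.77,0.98,0],[0,0,0],0]]'

```text
clock: 1.45
tcp_pos: [0.4338, -0.1961, 0.2513]
tcp_rot: [-0.688, -0.162, 0.688, -0.162]
wrist_force: [0.9, -0.8, -0.2]
grip_width: -0.004
```

```bash
python3 go.py '(-60,42,230)' '(-60,20,150)'
```

```text
clk 1.45 cab mm [-125.6    6.5] 253.7 F [ 0.9 -0.8 -0.2] x [-0.  0. -1.] y [ 0.445 -0.895 -0.   ] grip -0.004364972680343466
(-60,42,230) world [ 0.4767 -0.1352  0.2275] shift units [ 1.72  2.44 -0.95]
(-60,20,150) world [ 0.4865 -0.1549  0.1475] shift units [ 0.39 -0.79 -3.2 ]
```

>>> arm_command --steps '[[[0.57,0.81,-0.2],[0,0,0],0],[[0.57,0.81,-0.3],[0,0,0],0],[[0.58,0.82,-0.4],[0,0,0],0],[[0,0,-0.3],[0,0,0],0],[[0,0,-0.3],[0,0,0],0]]'

```text
clock: 1.87
tcp_pos: [0.4764, -0.1356, 0.2132]
tcp_rot: [0.688, 0.162, -0.688, 0.162]
wrist_force: [0.6, -0.1, 2.2]
grip_width: -0.001
```

>>> arm_command --steps '[[[0.06,-0.12,-0.3],[0,0,0],0],[[0.06,-0.12,-0.3],[0,0,0],0],[[0.06,-0.12,-0.3],[0,0,0],0],[[0.06,-0.12,-0.3],[0,0,0],0],[[0.05,-0.1,-0.3],[0,0,0],0]]'

```text
clock: 2.28
tcp_pos: [0.4832, -0.1519, 0.1755]
tcp_rot: [-0.688, -0.161, 0.689, -0.161]
wrist_force: [-0.3, 0.4, 0.7]
grip_width: 0.001
```

>>> arm_command --steps '[[[0.05,-0.1,-0.3],[0,0,0],0],[[0.05,-0.1,-0.25],[0,0,0],0],[[0,0,-0.15],[0,0,0],0],[[0,0,-0.1],[0,0,0],0],[[0,0,0],[0,0,0],0]]'

```text
clock: 2.7
tcp_pos: [0.4856, -0.1559, 0.1559]
tcp_rot: [-0.688, -0.162, 0.689, -0.162]
wrist_force: [0.9, 0.7, -0.7]
grip_width: 0.0
```

```bash
python3 go.py
```

```text
clk 2.7 cab mm [-61.3  19.4] 158.3 F [ 0.9  0.7 -0.7] x [-0.001  0.    -1.   ] y [ 0.445 -0.895 -0.   ] grip 2.8432536504084873e-05
```

>>> arm_command --steps '[[[0,0,-0.12],[0,0,0],0],[[0,0,-0.08],[0,0,0],0],[[0,0,-0.04],[0,0,0],0]]'

```text
clock: 2.95
tcp_pos: [0.4859, -0.156, 0.1502]
tcp_rot: [0.688, 0.162, -0.688, 0.162]
wrist_force: [0.1, 0.1, 0.5]
grip_width: -0.001
```

>>> arm_command --steps '[[[0,0,-0.04],[0,0,0],0],[[0,0,-0.04],[0,0,0],0]]'

```text
clock: 3.12
tcp_pos: [0.486, -0.1561, 0.1496]
tcp_rot: [0.689, 0.161, -0.688, 0.162]
wrist_force: [-13.2, 3.4, 57.1]
grip_width: 0.002
```

>>> arm_command --steps '[[[0,0,0.3],[0,0,0],0],[[0,0,1],[0,0,0],0],[[0,0,1],[0,0,0],0],[[-0.5,0,1],[0,0,0],0],[[-0.5,0,1],[0,0,0],0]]'

```text
clock: 3.53
tcp_pos: [0.4604, -0.1558, 0.2568]
tcp_rot: [-0.688, -0.162, 0.688, -0.162]
wrist_force: [-0.5, -0.4, 0.5]
grip_width: -0.002
```

>>> arm_command --steps '[[[0,0.6,1],[0,0,0],0],[[0,0.8,1],[0,0,0],0],[[0,1,1],[0,0,0],0],[[0,0,0],[0,0,0],0]]'

```text
clock: 3.87
tcp_pos: [0.4619, -0.0921, 0.3347]
tcp_rot: [0.69, 0.163, -0.686, 0.163]
wrist_force: [-0.1, 0.5, -0.7]
grip_width: -0.001
```

```bash
python3 - <<'E'
from cell import manip
import cv2,numpy as np
p=np.load('p.npy');p[3]=0;np.save('p.npy',p)
fs=[manip.grab_frame(n)['frame'][:,:,::-1] for n in('scene','side')]
a=cv2.resize(fs[0][115:255,205:350],None,fx=4,fy=4,interpolation=cv2.INTER_CUBIC)[:560,:400+180]
b=cv2.resize(fs[1][150:305,280:420],None,fx=3.8,fy=3.8,interpolation=cv2.INTER_CUBIC)
cv2.imwrite('pics/a1.png',a);cv2.imwrite('pics/b1.png',b)
E
python3 go.py
```

```text
clk 3.97 cab mm [-56.5  84.5] 331.1 F [-0.2 -0.  -1.2] x [ 0.001 -0.    -1.   ] y [ 0.446 -0.895  0.001] grip -0.0007959226292144394
```

View pics/a1.png

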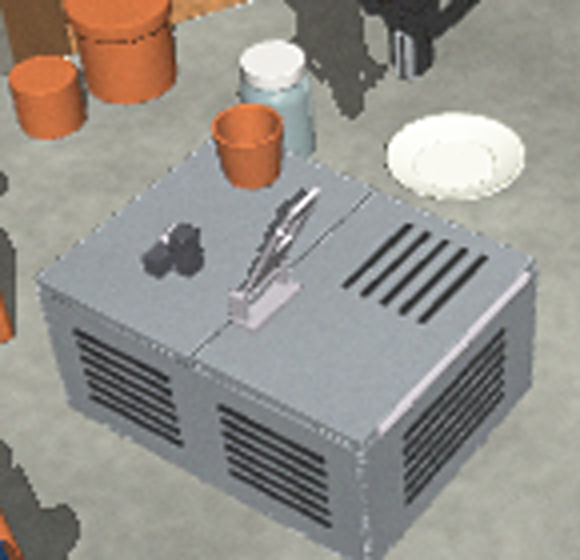

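View pics/b1.png

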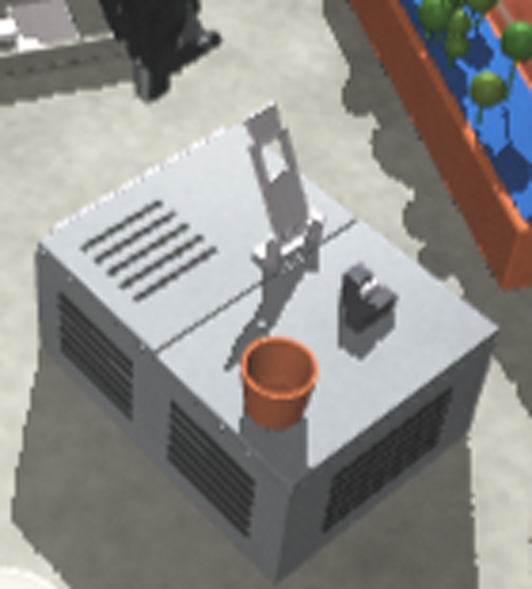

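The hatch now lies flush. The hasp stands leaning back, with its tip at scene crop (315,190) and side crop (262,107). The post is at side crop (365,290). Next: check the lateral position and the hasp angle.

```bash
python3 - <<'E'
from fit import *
p=np.load('p.npy')
fs={n:manip.grab_frame(n) for n in('scene','side')}
K={n:np.c_[cv2.Rodrigues(f['rvec'])[0],np.array(f['tvec']).reshape(3)] for n,f in fs.items()}
def tri(a,b):
    X=cv2.triangulatePoints(fs['scene']['camera_matrix']@K['scene'],fs['side']['camera_matrix']@K['side'],np.array([[a[0]/4+205],[a[1]/4+115]]),np.array([[b[0]/3.8+280],[b[1]/3.8+150]])).ravel()
    w=X[:3]/X[3]; c,s=np.cos(p[2]),np.sin(p[2]); d=w[:2]-p[:2]; return w.round(4),np.round([1000*(c*d[0]+s*d[1]),1000*(-s*d[0]+c*d[1]),1000*w[2]],1)
print('tip',tri((315,190),(262,107)))
def pr(P):
    w=cab2w(p,P); o=[]
    for n,f,(k,u,v) in(('scene',fs['scene'],(4,205,115)),('side',fs['side'],(3.8,280,150))):
        q=cv2.projectPoints(w,f['rvec'],f['tvec'],f['camera_matrix'],None)[0].ravel(); o.append(((q-[u,v])*k).round().tolist())
    return o
for n,P in dict(postL=(36,-63,181),postR=(54,-63,181),tip17=hasp(0,1.7,118),tip19=hasp(0,1.87,118),tipr=hasp(0,1.87,118,2.5,61),deckR=(120,-160,150),deckL=(-120,-160,150),mid=(120,0,150),hin=(120,160,150),pivR=(65,10,172),pivL=(25,10,172)).items(): print(n,pr(P))
E
python3 go.py '(45,84,331)' '(45,84,278)'
```

```text
tip (array([ 0.5585, -0.0703,  0.2806]), array([ 42.1,  63.7, 280.6]))
postL [[191.0, 231.0], [346.0, 280.0]]
postR [[176.0, 243.0], [362.0, 270.0]]
tip17 [[262.0, 166.0], [289.0, 121.0]]
tip19 [[285.0, 181.0], [272.0, 112.0]]
tipr [[270.0, 193.0], [286.0, 104.0]]
deckR [[33.0, 275.0], [497.0, 325.0]]
deckL [[228.0, 121.0], [288.0, 483.0]]
mid [[188.0, 354.0], [358.0, 215.0]]
hin [[361.0, 443.0], [236.0, 118.0]]
pivR [[242.0, 295.0], [308.0, 221.0]]
pivL [[275.0, 266.0], [274.0, 243.0]]
clk 4.07 cab mm [-57.4  83.7] 330.0 F [-0.7 -0.3  0.3] x [-0.001 -0.    -1.   ] y [ 0.445 -0.896 -0.   ] grip 0.0011060022325246179
(45,84,331) world [ 0.5521 -0.0508  0.331 ] shift units [3.66 1.83 0.04]
(45,84,278) world [ 0.5521 -0.0508  0.278 ] shift units [ 0.    0.   -2.12]
```

```bash
python3 go.py '(45,95,331)' '(45,95,264)' '(45,60,266)' '(45,23.5,275)' '(45,-14.7,271)' '(45,-43.7,257.6)' '(45,-68.8,236.4)' '(45,-87.8,208.3)' '(45,-94,192)' '(45,-98,182)'
```

```text
clk 4.07 cab mm [-57.4  83.7] 330.0 F [-0.7 -0.3  0.3] x [-0.001 -0.    -1.   ] y [ 0.445 -0.896 -0.   ] grip 0.0011060022325246179
(45,95,331) world [ 0.5472 -0.041   0.331 ] shift units [3.47 2.23 0.04]
(45,95,264) world [ 0.5472 -0.041   0.264 ] shift units [ 0.    0.   -2.68]
(45,60,266) world [ 0.5628 -0.0723  0.266 ] shift units [ 0.62 -1.25  0.08]
(45,23.5,275) world [ 0.579 -0.105  0.275] shift units [ 0.65 -1.31  0.36]
(45,-14.7,271) world [ 0.596  -0.1392  0.271 ] shift units [ 0.68 -1.37 -0.16]
(45,-43.7,257.6) world [ 0.6089 -0.1652  0.2576] shift units [ 0.52 -1.04 -0.54]
(45,-68.8,236.4) world [ 0.6201 -0.1877  0.2364] shift units [ 0.45 -0.9  -0.85]
(45,-87.8,208.3) world [ 0.6285 -0.2047  0.2083] shift units [ 0.34 -0.68 -1.12]
(45,-94,192) world [ 0.6313 -0.2102  0.192 ] shift units [ 0.11 -0.22 -0.65]
(45,-98,182) world [ 0.6331 -0.2138  0.182 ] shift units [ 0.07 -0.14 -0.4 ]
```

>>> arm_command --steps '[[[0.5,0.32,0],[0,0,1],0],[[0.5,0.32,0],[0,0,1],0],[[0.5,0.32,0],[0,0,1],0],[[0.5,0.32,0],[0,0,1],0],[[0.5,0.32,0],[0,0,1],0]]'

```text
clock: 4.48
tcp_pos: [0.5236, -0.0567, 0.3297]
tcp_rot: [-0.636, -0.308, 0.637, -0.307]
wrist_force: [0.2, -0.4, -0.1]
grip_width: 0.001
```

>>> arm_command --steps '[[[0.5,0.32,0],[0,0,1],0],[[0.47,0.31,0],[0,0,1],0],[[0,0,0],[0,0,1],0],[[0,0,0],[0,0,1],0],[[0,0,0],[0,0,1],0]]'

```text
clock: 4.9
tcp_pos: [0.5474, -0.0412, 0.3294]
tcp_rot: [-0.554, -0.439, 0.555, -0.438]
wrist_force: [-0.7, 0.2, 0.7]
grip_width: 0.001
```

>>> arm_command --steps '[[[0,0,0],[0,0,1],0],[[0,0,0],[0,0,1],0],[[0,0,0],[0,0,1],0],[[0,0,0],[0,0,1],0],[[0,0,0],[0,0,1],0]]'

```text
clock: 5.32
tcp_pos: [0.5473, -0.0413, 0.3296]
tcp_rot: [0.446, 0.549, -0.447, 0.547]
wrist_force: [-0.0, -1.3, 0.3]
grip_width: 0.003
```

>>> arm_command --steps '[[[0,0,0],[0,0,1],0],[[0,0,0],[0,0,1],0],[[0,0,0],[0,0,1],0],[[0,0,0],[0,0,0],0]]'

```text
clock: 5.65
tcp_pos: [0.5473, -0.0413, 0.3296]
tcp_rot: [0.371, 0.602, -0.372, 0.601]
wrist_force: [0.6, 0.0, 0.5]
grip_width: 0.001
```

```bash
python3 go.py '(45,95,264)'
```

```text
clk 5.65 cab mm [45.  94.6] 329.6 F [0.6 0.  0.5] x [-0.002  0.    -1.   ] y [ 0.894  0.448 -0.002] grip 0.0008474198408296367
(45,95,264) world [ 0.5472 -0.041   0.264 ] shift units [-0.01  0.01 -2.62]
```

Now I'll drop in behind the hasp and sweep it over.

>>> arm_command --steps '[[[0,0,-0.9],[0,0,0],0],[[0,0,-0.9],[0,0,0],0],[[0,0,-0.82],[0,0,0],0],[[0.31,-0.62,0.04],[0,0,0],0],[[0.31,-0.63,0.04],[0,0,0],0]]'

```text
clock: 6.07
tcp_pos: [0.5626, -0.072, 0.2657]
tcp_rot: [0.373, 0.602, -0.374, 0.6]
wrist_force: [0.1, 0.2, 1.3]
grip_width: -0.001
```

>>> arm_command --steps '[[[0.22,-0.44,0.12],[0,0,0],0],[[0.22,-0.44,0.12],[0,0,0],0],[[0.21,-0.43,0.12],[0,0,0],0],[[0.23,-0.46,0],[0,0,0],0],[[0.23,-0.46,-0.06],[0,0,0],0]]'

```text
clock: 6.48
tcp_pos: [0.5908, -0.1284, 0.2742]
tcp_rot: [0.374, 0.601, -0.374, 0.6]
wrist_force: [-0.9, 1.3, -0.9]
grip_width: 0.002
```

>>> arm_command --steps '[[[0.22,-0.45,-0.1],[0,0,0],0],[[0.17,-0.35,-0.14],[0,0,0],0],[[0.18,-0.35,-0.18],[0,0,0],0],[[0.17,-0.34,-0.22],[0,0,0],0],[[0,0,0],[0,0,0],0]]'

```text
clock: 6.9
tcp_pos: [0.6093, -0.1664, 0.257]
tcp_rot: [0.373, 0.601, -0.374, 0.6]
wrist_force: [-0.4, -0.6, -0.8]
grip_width: 0.0
```

```bash
python3 - <<'E'
from cell import manip
import cv2
f=manip.grab_frame('side')['frame'][:,:,::-1]
cv2.imwrite('pics/b2.png',cv2.resize(f[130:305,270:430],None,fx=3.4,fy=3.4,interpolation=cv2.INTER_CUBIC))
E
python3 go.py '(45,-68.8,236.4)' '(45,-87.8,208.3)' '(45,-94,192)' '(45,-98,182)'
```

```text
clk 6.95 cab mm [ 45.2 -43.8] 257.7 F [-0.5  1.1  0.4] x [-0.001  0.    -1.   ] y [ 0.896  0.444 -0.001] grip 0.00133697360563393
(45,-68.8,236.4) world [ 0.6201 -0.1877  0.2364] shift units [ 0.44 -0.9  -0.85]
(45,-87.8,208.3) world [ 0.6285 -0.2047  0.2083] shift units [ 0.34 -0.68 -1.12]
(45,-94,192) world [ 0.6313 -0.2102  0.192 ] shift units [ 0.11 -0.22 -0.65]
(45,-98,182) world [ 0.6331 -0.2138  0.182 ] shift units [ 0.07 -0.14 -0.4 ]
```

View pics/b2.png

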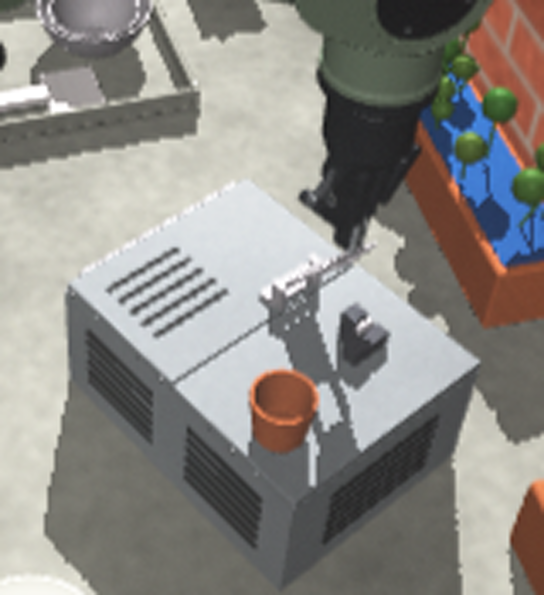

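The finger is on the hasp's outer face at (350,245), and the hasp leans over toward the catch. I'll continue along the arc.

>>> arm_command --steps '[[[0.15,-0.3,-0.27],[0,0,0],0],[[0.15,-0.3,-0.29],[0,0,0],0],[[0.14,-0.3,-0.3],[0,0,0],0],[[0.12,-0.24,-0.36],[0,0,0],0],[[0.11,-0.23,-0.38],[0,0,0],0]]'

```text
clock: 7.37
tcp_pos: [0.6263, -0.1995, 0.2176]
tcp_rot: [0.373, 0.601, -0.373, 0.601]
wrist_force: [-0.6, 1.3, 0.7]
grip_width: 0.001
```

>>> arm_command --steps '[[[0.11,-0.22,-0.38],[0,0,0],0],[[0.06,-0.11,-0.32],[0,0,0],0],[[0.05,-0.11,-0.3],[0,0,0],0],[[0,0,0],[0,0,0],0]]'

```text
clock: 7.7
tcp_pos: [0.6314, -0.2101, 0.1922]
tcp_rot: [0.372, 0.601, -0.373, 0.601]
wrist_force: [0.6, 0.6, 3.2]
grip_width: 0.001
```

>>> arm_command --steps '[[[0.03,-0.06,-0.1],[0,0,0],0],[[0.03,-0.06,-0.1],[0,0,0],0],[[0,0,0],[0,0,0],0]]'

```text
clock: 7.95
tcp_pos: [0.6332, -0.2124, 0.189]
tcp_rot: [0.372, 0.601, -0.372, 0.601]
wrist_force: [-1.0, 1.5, 1.3]
grip_width: -0.001
```

```bash
python3 - <<'E'
from cell import manip
import cv2
f=manip.grab_frame('side')['frame'][:,:,::-1]
cv2.imwrite('pics/b3.png',cv2.resize(f[130:305,270:430],None,fx=3.4,fy=3.4,interpolation=cv2.INTER_CUBIC))
E
python3 go.py
```

```text
clk 8.0 cab mm [ 45.7 -96.8] 189.1 F [-0.8  2.1  1.6] x [ 0.  0. -1.] y [0.895 0.445 0.   ] grip -0.003510809020262149
```

View pics/b3.png

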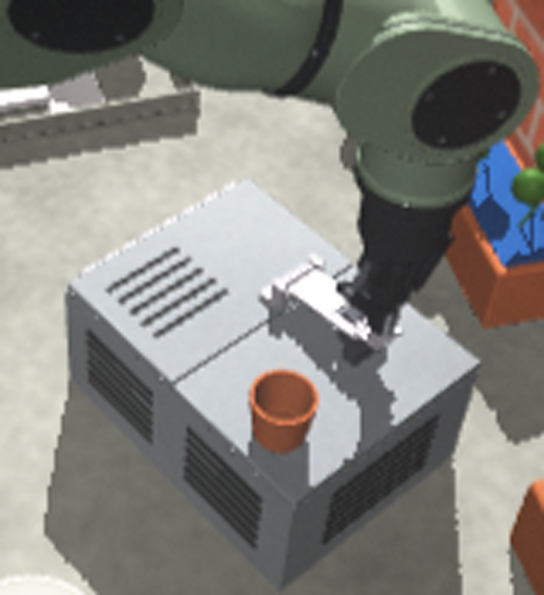

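The hasp is lying over the post under the fingers. I'll press in fine steps, reading the force each time.

>>> arm_command --steps '[[[0,0,-0.06],[0,0,0],0],[[0,0,0],[0,0,0],0]]'

```text
clock: 8.17
tcp_pos: [0.6333, -0.2127, 0.1877]
tcp_rot: [0.372, 0.601, -0.372, 0.601]
wrist_force: [-0.1, 1.1, 2.8]
grip_width: 0.005
```

>>> arm_command --steps '[[[0,0,-0.06],[0,0,0],0],[[0,0,0],[0,0,0],0]]'

```text
clock: 8.33
tcp_pos: [0.6332, -0.2129, 0.1859]
tcp_rot: [0.372, 0.601, -0.373, 0.601]
wrist_force: [0.3, 0.3, 1.4]
grip_width: 0.001
```

>>> arm_command --steps '[[[0,0,-0.06],[0,0,0],0],[[0,0,0],[0,0,0],0]]'

```text
clock: 8.5
tcp_pos: [0.633, -0.213, 0.1841]
tcp_rot: [0.372, 0.601, -0.373, 0.601]
wrist_force: [0.7, -0.2, 1.5]
grip_width: -0.001
```

>>> arm_command --steps '[[[0,0,-0.06],[0,0,0],0],[[0,0,0],[0,0,0],0]]'

```text
clock: 8.67
tcp_pos: [0.6329, -0.2129, 0.1824]
tcp_rot: [0.372, 0.601, -0.373, 0.601]
wrist_force: [-0.6, -0.1, -0.0]
grip_width: 0.002
```

>>> arm_command --steps '[[[0,0,-0.05],[0,0,0],0],[[0,0,0],[0,0,0],0]]'

```text
clock: 8.83
tcp_pos: [0.6328, -0.2128, 0.1811]
tcp_rot: [0.372, 0.601, -0.373, 0.601]
wrist_force: [0.2, -0.9, -0.5]
grip_width: 0.002
```

>>> arm_command --steps '[[[0,0,-0.04],[0,0,0],0],[[0,0,0],[0,0,0],0]]'

```text
clock: 9.0
tcp_pos: [0.6329, -0.2127, 0.1802]
tcp_rot: [0.372, 0.601, -0.373, 0.601]
wrist_force: [0.0, 0.5, 0.1]
grip_width: 0.0
```

>>> arm_command --steps '[[[0,0,-0.04],[0,0,0],0],[[0,0,0],[0,0,0],0]]'

```text
clock: 9.17
tcp_pos: [0.6329, -0.2127, 0.1793]
tcp_rot: [0.372, 0.601, -0.373, 0.601]
wrist_force: [-0.1, 0.3, -0.3]
grip_width: -0.002
```

>>> arm_command --steps '[[[0,0,-0.04],[0,0,0],0],[[0,0,0],[0,0,0],0]]'

```text
clock: 9.33
tcp_pos: [0.633, -0.2128, 0.1783]
tcp_rot: [0.372, 0.601, -0.373, 0.601]
wrist_force: [-0.7, -1.0, -0.2]
grip_width: 0.003
```

>>> arm_command --steps '[[[0,0,-0.04],[0,0,0],0],[[0,0,0],[0,0,0],0]]'

```text
clock: 9.5
tcp_pos: [0.633, -0.2128, 0.1773]
tcp_rot: [0.372, 0.601, -0.373, 0.601]
wrist_force: [0.3, -0.1, 0.6]
grip_width: -0.001
```

>>> arm_command --steps '[[[0,0,-0.04],[0,0,0],0],[[0,0,0],[0,0,0],0]]'

```text
clock: 9.67
tcp_pos: [0.633, -0.2128, 0.1763]
tcp_rot: [0.372, 0.601, -0.373, 0.601]
wrist_force: [0.1, 0.1, 0.2]
grip_width: -0.003
```

>>> arm_command --steps '[[[0,0,-0.04],[0,0,0],0],[[0,0,0],[0,0,0],0]]'

```text
clock: 9.83
tcp_pos: [0.633, -0.2128, 0.1755]
tcp_rot: [0.372, 0.601, -0.373, 0.601]
wrist_force: [-0.6, 0.9, 1.4]
grip_width: 0.003
```

>>> arm_command --steps '[[[0,0,-0.03],[0,0,0],0],[[0,0,0],[0,0,0],0]]'

```text
clock: 10.0
tcp_pos: [0.6331, -0.2128, 0.1748]
tcp_rot: [0.372, 0.601, -0.372, 0.601]
wrist_force: [0.1, -0.8, 1.3]
grip_width: -0.004
```

>>> arm_command --steps '[[[0,0,-0.03],[0,0,0],0],[[0,0,0],[0,0,0],0]]'

```text
clock: 10.17
tcp_pos: [0.6331, -0.2128, 0.174]
tcp_rot: [0.372, 0.601, -0.372, 0.601]
wrist_force: [0.5, -0.1, 1.6]
grip_width: -0.001
```

>>> arm_command --steps '[[[0,0,-0.03],[0,0,0],0],[[0,0,0],[0,0,0],0]]'

```text
clock: 10.33
tcp_pos: [0.6331, -0.2128, 0.1735]
tcp_rot: [0.372, 0.601, -0.372, 0.601]
wrist_force: [-1.4, 0.2, 4.6]
grip_width: -0.001
```

>>> arm_command --steps '[[[0,0,-0.03],[0,0,0],0],[[0,0,0],[0,0,0],0]]'

```text
clock: 10.5
tcp_pos: [0.6332, -0.2128, 0.1733]
tcp_rot: [0.373, 0.601, -0.372, 0.601]
wrist_force: [-3.6, 0.4, 12.0]
grip_width: 0.002
```

>>> arm_command --steps '[[[0,0,-0.03],[0,0,0],0],[[0,0,0],[0,0,0],0]]'

```text
clock: 10.67
tcp_pos: [0.6332, -0.2128, 0.1732]
tcp_rot: [0.373, 0.601, -0.372, 0.601]
wrist_force: [-6.4, 1.3, 20.7]
grip_width: 0.001
```

```bash
python3 - <<'E'
from cell import manip
import cv2
cv2.imwrite('pics/w1.png',manip.grab_frame('wrist')['frame'][:,:,::-1])
E
python3 go.py
```

```text
clk 10.72 cab mm [ 45.6 -97.1] 173.1 F [-7.   1.9 20.7] x [ 0.001 -0.    -1.   ] y [0.896 0.445 0.001] grip -0.0023453528230875003
```

View pics/w1.png

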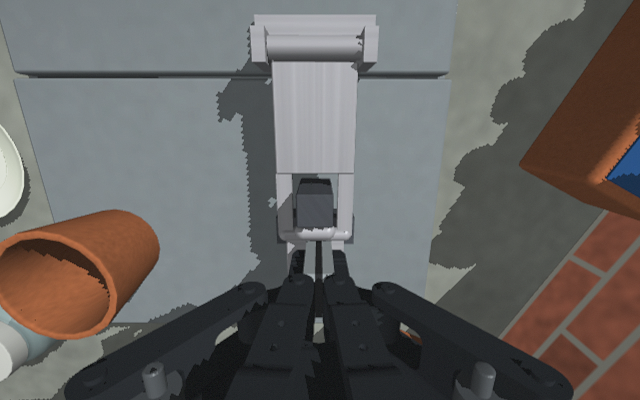

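The force reached 21 N with no further travel, and the post is through the slot at (315,205). That looks like the seat. I'll ease off and see whether the hasp stays down.

>>> arm_command --steps '[[[0,0,0.2],[0,0,0],0],[[0,0,0.5],[0,0,0],0],[[0,0,0.5],[0,0,0],0],[[0,0,0],[0,0,0],0]]'

```text
clock: 11.05
tcp_pos: [0.6337, -0.2129, 0.2038]
tcp_rot: [0.373, 0.6, -0.372, 0.602]
wrist_force: [-0.1, -0.2, 0.3]
grip_width: -0.0
```

```bash
python3 - <<'E'
from cell import manip
import cv2
cv2.imwrite('pics/w2.png',manip.grab_frame('wrist')['frame'][:,:,::-1])
E
python3 go.py
```

```text
clk 11.1 cab mm [ 45.7 -97.2] 202.4 F [-0.  -0.5 -1. ] x [ 0.001 -0.    -1.   ] y [0.896 0.445 0.001] grip 0.0026688744121683406
```

View pics/w2.png

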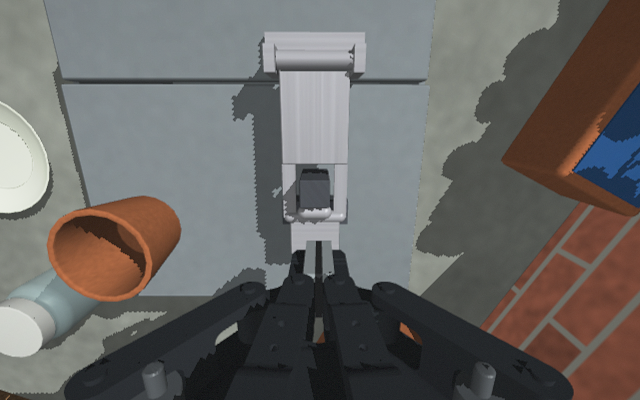

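After a 30 mm lift the hasp appears to have stayed down, with a gap showing below the fingers. I'll retract clear and confirm.

>>> arm_command --steps '[[[0,0,0.8],[0,0,0],0],[[0,0,1],[0,0,0],0],[[0,-0.5,1],[0,0,0],0],[[0,-0.8,1],[0,0,0],0],[[0,-0.8,0.5],[0,0,0],0]]'

```text
clock: 11.52
tcp_pos: [0.6333, -0.2657, 0.3116]
tcp_rot: [0.372, 0.6, -0.372, 0.602]
wrist_force: [0.0, -0.1, -0.3]
grip_width: -0.0
```

>>> arm_command --steps '[[[-0.6,-0.8,0],[0,0,0],0],[[-0.6,-0.8,0],[0,0,0],0],[[-0.6,-0.8,0],[0,0,0],0],[[-0.6,-0.8,0],[0,0,0],0],[[0,0,0],[0,0,0],0]]'

```text
clock: 11.93
tcp_pos: [0.57, -0.35, 0.3085]
tcp_rot: [0.373, 0.6, -0.375, 0.6]
wrist_force: [-0.4, 0.2, 0.5]
grip_width: 0.006
```

```bash
python3 - <<'E'
from cell import manip
import cv2,numpy as np
fs=[manip.grab_frame(n)['frame'][:,:,::-1] for n in('scene','side')]
r=lambda i:cv2.resize(i,(400,450),interpolation=cv2.INTER_CUBIC)
cv2.imwrite('pics/f1.png',np.hstack([r(fs[0][115:255,210:334]),r(fs[1][160:310,285:418])]))
E
python3 go.py
```

```text
clk 12.03 cab mm [ -68.  -189.4] 308.5 F [-0.7  1.  -0.5] x [-0.001  0.    -1.   ] y [ 0.896  0.444 -0.001] grip -0.0024157414266771987
```

View pics/f1.png

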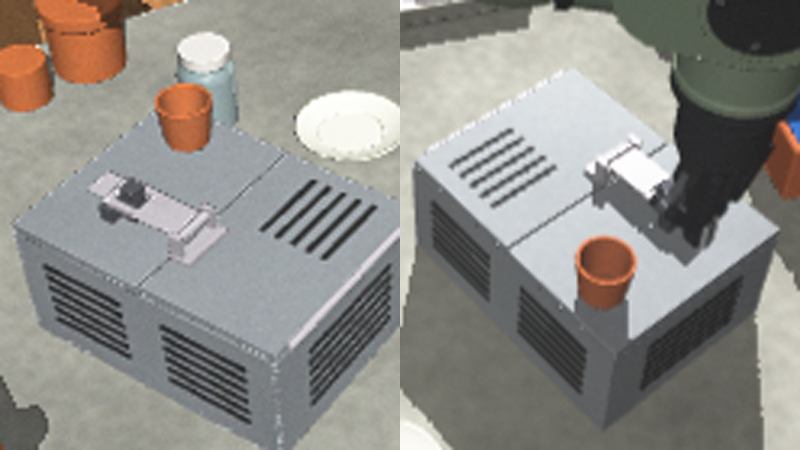

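The scene half shows the hatch flush and the hasp lying level over the post at (130,195). It is staying down by itself, the cup hasn't moved, and the arm is clear, so I'm handing in.

```bash
python3 -c "
from cell import manip
print(manip.job_done())"
```

```text
the job is handed in; nothing more can be done
None
```

The hatch is shut and the hasp is caught over its post. I handed the job in at about 12 s, with the arm clear.

- **Hatch:** I pressed it down near the free edge with closed fingers. My last step was too coarse: the contact force reached about 57 N at the fingertips. That is under the 120 N wrist limit, but more than I meant.
- **Hasp:** I swept it over from behind and pressed the tab down in fine steps. It met a firm stop at a tool height of about 173 mm with roughly 21 N, which puts the catch seat about 17 mm above the deck.
- **Snap not felt:** no reading showed the nose's 6–10 N snap on its own. I took the catch as made because the hasp stayed down when I lifted off.
- **Last check:** the final scene picture, about 1 s after I lifted off, shows the hatch flush and the hasp lying level over the post. The cup, jar and saucer look unmoved. I did not compare positions numerically or re-check the tray items. In the final side view the gripper hides the catch.

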